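Release and open the memory-module test fixture

TASK

Open the blue test fixture so that the tested memory module can be taken out afterwards: press its two red release keys down together, one fingertip on each, and hold both down until the hatch has sprung up. Then, with the fingertips and without gripping anything, push the hatch all the way back until it rests open behind its hinge, and move clear. Do not force or grip the fixture, leave the module lying in its nest, and do not disturb the spare module, heat sink and brush lying round the fixture.

Things in the scene. Friction and masses are not known exactly. Their poses are not given: they have to be found in the camera images.
- fixture: Clamshell test fixture, fixed: blue case, clear hatch in an aluminium frame over the module's nest, two red keys on a low ledge in front. Origin: centre of its underside (z = 0). Own x points from keys to hinge, y to its left, z up; 140 mm wide, reaching 101 mm before and 77 mm behind the origin. Shut hatch 51 mm high; catch hooks 57 mm, 59 with keys down. Yaw -0.6 to 0.4 rad.
- key_left_pad (a point): Middle of the top of the left (+y) red key, 38 mm over the bench when up. Pad 22 mm front to back, 24 mm wide, level; pad centres 58 mm apart along fixture y, 34 mm gap. The pad is the front arm of an L-shaped catch lever pivoted 28 mm behind this point, its steel hook standing up over that pivot. Ledge below at 16 mm. Site axes are the fixture's while up.
- key_right_pad (a point): The same for the right red key (fixture -y side).
- key_left (a joint): Tilt of the left key: 0 up, 0.32 rad fully down on a hard stop (pad's middle about 9 mm lower). Its hook frees the hatch beyond about 0.17 rad; a spring returns it. Up to 1 N starts it, about 2 N frees the hook and 2 to 3 N brings it fully down, so about 5 N for both keys together.
- key_right (a joint): The same for the right key.
- hatch_hinge (a point): Middle of the hinge pin of the hatch, 47 mm over the bench, 62 mm behind the fixture's origin. Axes are the fixture's; the pin runs along y.
- hatch_edge (a point): Middle of the hatch's front edge, half-way through its 8 mm thickness, 108 mm from the hinge pin; the hatch is 134 mm wide. Turns with the hatch; axes as the fixture's while shut.
- hatch (a joint): 0 shut (level), 1.57 rad upright, 1.85 leaning back on its stop. Either hook alone keeps it shut. With both keys down sprung pins lift it in about 1 s to about 0.78 rad, where it stays, front edge 123 mm over the bench. Pushed at its edge it then needs 1 to 5 N (0.2 kg, damped); the edge rises to 155 mm: follow it up. Short of upright it drops back on the pins; beyond, it stays.
- module: Memory module in the fixture's nest under the hatch: a white-covered card 30 x 67 x 9 mm, lying flat, seen through the window. Origin: centre of its underside, 35 mm over the bench. It stays there.
- spare_module: A like memory module, 30 x 67 x 9 mm, lying on the bench beside the fixture. Origin: centre of its underside. Leave it alone.
- sink: Finned white-metal heat sink, 40 x 40 x 19 mm, on the bench beside the fixture. Origin: centre of its underside. Leave it alone.
- esd_brush_1: Small brush with wooden handle and black bristles, 18 x 133 x 10 mm, on the bench beside the fixture. Origin: centre of its underside. Leave it alone.
Mind the look-alikes: they are no part of the job. There is more than one size of the fixture; the one meant has the size given above.

How it is judged:
By the outcome, as a careful person would: the job done as asked, in the order asked, and still so for the second after the job is handed in, with the robot touching nothing.
It also fails if it takes over 56 s, if anything falls off the work surface, if the arm or the gripper's body presses on something with over 40 N, if the wrist force passes 120 N, or if a joint passes its speed limit or range.

ROBOT

A 6-joint arm with a two-finger parallel gripper is mounted at the origin on the work surface; the furniture and walls round the work are solid. World frame = base frame: x ahead of the robot, y to its left, z up, the work surface at z = 0. Lengths are in mm, angles in rad, forces in N, time in s.
With the tool pointing down it reaches from about 275 to 825 mm from the base axis. Payload 5.2 kg.
Tool frame: the origin (TCP) lies at the very end of the fingers, on their centre line; the grasp point (between the pads) lies 19 mm behind it; z points along the fingers, y is the direction in which the jaws open and shut (so a half turn about z gives the same grasp; the last joint's range is limited). The gripper opens to 93 mm and grips with 3 to 60 N. Pads are 15 mm wide; open, the fingers measure 128 mm over their backs; the gripper's body (75 mm by 188 mm) begins 65 mm behind the grasp point.
Start: joints at [0.943, 0.259, 1.535, -0, 1.348, -0.203], TCP at [226.656, 501.131, 218.653] pointing down, gripper open.
Joint ranges: [-3.14, 3.14], [-0.91, 2.08], [0.19, 2.58], [-1.22, 4.36], [0.22, 2.71], [-3.12, 3.12]. Speed limits (rad/s): [2.57, 2.57, 3.14, 3.14, 3.14, 3.14].

INTERFACE

Orientations are given as [roll, pitch, yaw] about the fixed x, y, z axes, in that order (R = Rz(yaw) Ry(pitch) Rx(roll)).
In Python, from bench import robot gives the robot as it stands. The module is installed in compiled form; this text tells all that it offers. Calls block until the motion is done:
- robot.move_ptp(position, orientation): joint-space move of the TCP to a pose.
- robot.move_linear(position, ori=None, speed=150, f_stop=None): straight line of the TCP; ori=None keeps the orientation; speed is the mean speed in mm/s. With f_stop (N) it stops when the force on the tool has changed by that much, and returns True; else False.
- robot.move_j(angles): joint-space move.
- robot.move_gripper(opening): opening from 0.0 (shut) to 1.0 (fully open); the grip force is fixed at half the most; returns when the fingers have stopped.
- robot.sleep(seconds).
- robot.inverse_kinematics(position, orientation): joint angles nearest the present ones, or None.
- robot.get_image(name): name is "scene" or "top" or "wrist"; returns a dict with "img" (420x560x3 uint8, blue, green, red), "fovy" (degrees; the focal length in pixels is half the picture's height over the tangent of half this angle, whatever the lens; pixels are square), "cx", "cy" (the principal point, pixels), "eye" and "orientation" of the camera in the world. Camera axes: x right, y down, z forward; pixel columns grow to the right and rows downward; lengths in mm; the calibration is good to about 2 mm. The wrist camera is an equidistant fisheye: a pixel r from the principal point sees the ray r / f radians off the axis. A picture is of the moment at which its call begins. There is no depth.
A pose or a line that the arm cannot do raises robot.MotionError and nothing moves.
- robot.hand_in(): hands the job in, once; it reports no verdict.
Readings, each from a call of its own:
- robot.current_t(): time.
- robot.current_qpos(): joint angles.
- robot.current_joint_vel(): joint speeds.
- robot.current_joint_efforts(): joint torques, N m.
- robot.current_tcp_pos(): TCP position.
- robot.current_eef_rot(): TCP orientation.
- robot.current_contact_force(): force on the tool from outside, world axes, zero at the start.
- robot.current_ft_torque(): the same for the moment, N m.
- robot.current_gripper_width(): opening from 0.0 (shut) to 1.0 (fully open).
Only numpy, scipy, OpenCV 4.12 (cv2) and the standard library are available. Lean on these libraries where they do the work, as an engineer would, in place of code of your own. Each camera call takes 0.05 s, during which the arm holds its last target. There are 200 camera calls.

## Working session

There is one attempt and no reset: what is moved stays moved. The work goes in short steps, each a Python script; the robot and the scene stay as the last script left them, time stands still between calls to the robot, and variables do not carry over. Pictures are saved under pics/ and viewed, about 8 in all and at most 12, crops included, and the job is handed in when it is done.

```bash
mkdir -p pics
cat > h.py <<'E'
import numpy as np, cv2
from scipy.spatial.transform import Rotation as R
from bench import robot
def rot(o):
    o=np.array(o,float)
    return o if o.shape==(3,3) else R.from_euler('xyz',o).as_matrix()
def ray(c,px,fish=False):
    h=c["img"].shape[0]; f=h/2/np.tan(np.radians(c["fovy"])/2)
    u,v=px[0]-c["cx"],px[1]-c["cy"]
    if fish:
        r=np.hypot(u,v)+1e-9; a=r/f; d=np.array([u/r*np.sin(a),v/r*np.sin(a),np.cos(a)])
    else: d=np.array([u,v,f])/np.linalg.norm([u,v,f])
    return np.array(c["eye"]),rot(c["orientation"])@d
def onz(c,px,z,fish=False):
    e,d=ray(c,px,fish); return e+d*(z-e[2])/d[2]
def proj(c,p,fish=False):
    h=c["img"].shape[0]; f=h/2/np.tan(np.radians(c["fovy"])/2)
    q=rot(c["orientation"]).T@(np.array(p,float)-np.array(c["eye"]))
    if fish:
        n=np.hypot(q[0],q[1]); a=np.arctan2(n,q[2]); return np.array([c["cx"]+f*a*q[0]/n,c["cy"]+f*a*q[1]/n])
    return np.array([c["cx"]+f*q[0]/q[2],c["cy"]+f*q[1]/q[2]])
def redblobs(img):
    b=cv2.cvtColor(img,cv2.COLOR_BGR2HSV)
    m=(((b[...,0]<8)|(b[...,0]>172))&(b[...,1]>130)&(b[...,2]>70)).astype(np.uint8)
    n,l,s,c=cv2.connectedComponentsWithStats(m)
    return [(s[i].tolist(),c[i].round(1).tolist()) for i in range(1,n) if s[i,4]>25]
E
python3 - <<'E'
from h import *
import pickle
for n in("top","scene"):
    c=robot.get_image(n); pickle.dump(c,open(n+".pkl","wb")); print(n,c["fovy"],c["cx"],c["cy"],c["eye"],c["orientation"])
    cv2.imwrite(f"pics/{n}0.png",c["img"])
    for s,q in redblobs(c["img"]): print(s,q,onz(c,q,38).round(1))
print(robot.current_t(),robot.current_eef_rot())
E
```

```text
top 51.769384259544104 274.18189958361484 200.7039989480551 [475.2709355  -77.3969808  957.74222755] [-3.0769261  -0.02627874 -1.56601305]
[370, 101, 41, 21, 416] [388.9, 110.6] [ 733.  -349.9   38. ]
[435, 171, 68, 36, 519] [464.3, 189.0] [ 563.  -511.8   38. ]
[251, 213, 12, 12, 108] [256.4, 218.3] [497.3 -63.7  38. ]
[277, 219, 12, 12, 105] [282.7, 224.4] [ 484.6 -119.6   38. ]
[123, 305, 18, 17, 197] [131.7, 313.1] [299.1 193.7  38. ]
[159, 314, 17, 16, 195] [166.7, 322.1] [280.6 121.   38. ]
scene 53.047659630046574 279.0356676110511 205.65893462998582 [  -9.73204848 -525.71535678  571.32503436] [-2.20643528 -0.02285325 -0.87336642]
[518, 36, 7, 11, 40] [521.4, 42.4] [2311.4  -91.4   38. ]
[96, 203, 17, 13, 152] [103.9, 209.2] [300.3 193.2  38. ]
[253, 213, 14, 10, 90] [259.4, 217.4] [494.3 -66.6  38. ]
[107, 221, 19, 15, 179] [115.9, 228.2] [281.8 120.7  38. ]
[418, 220, 48, 20, 506] [440.2, 229.6] [ 706.  -364.7   38. ]
[270, 227, 14, 6, 46] [276.2, 229.6] [ 487.3 -117.8   38. ]
0.1 [-3.14007425e+00 -3.12681459e-04  2.71677702e+00]
```

View pics/top0.png

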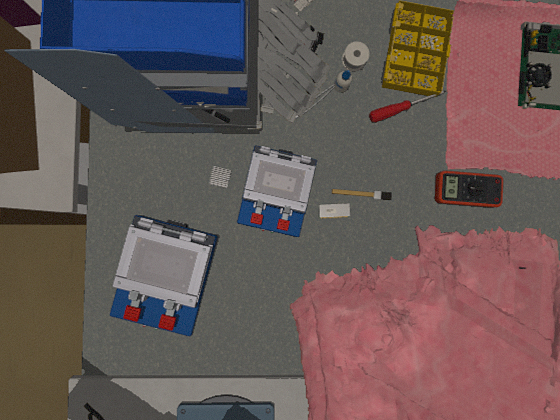

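View pics/scene0.png

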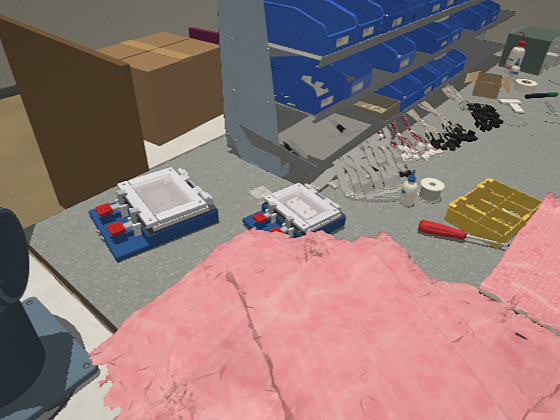

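The top and scene views agree. The smaller fixture has its keys 57 mm apart, at about (497,-64) and (485,-120), with yaw about -0.22, so it is the right one. The larger fixture's keys are about 75 mm apart. Next I move above the keys and check from near.

```bash
cat >> h.py <<'E'
def frame(yaw):
    return R.from_euler('z',yaw).as_matrix()
def ori(yaw,lean):   # tool y = fixture y, tool z down, body leaning to fixture -x
    F=frame(yaw); z=F@[np.sin(lean),0,-np.cos(lean)]; y=F[:,1]; x=np.cross(y,z)
    return R.from_matrix(np.c_[x,y,z]).as_euler('xyz')
E
python3 - <<'E'
from h import *
import pickle
yaw=np.arctan2(-12.7,55.9); F=frame(yaw); P=np.array([491,-91.6,38])
t0=robot.current_t()
robot.move_gripper(0.436)
robot.move_ptp((P+F@[-15,0,112]).tolist(),ori(yaw,0.2).tolist())
c=robot.get_image("wrist"); pickle.dump(c,open("w1.pkl","wb"))
cv2.imwrite("pics/w1.png",c["img"])
print(t0,robot.current_t(),robot.current_gripper_width(),robot.current_tcp_pos(),robot.current_contact_force(),yaw)
print(c["eye"],c["fovy"])
for s,q in redblobs(c["img"]): print(s,q,onz(c,q,38,True).round(1))
E
```

```text
0.1 3.4167 0.4361460211515002 [476.5912743  -87.67604404 150.08412641] [ 0.10651818 -0.2007603  -0.8578773 ] -0.223399279560334
[377.80369005 -65.13126797 298.29410799] 65.70646984690485
[230, 184, 27, 23, 601] [242.9, 195.0] [ 483.7 -118.6   38. ]
[295, 184, 28, 23, 608] [308.0, 194.9] [496.3 -62.8  38. ]
```

View pics/w1.png

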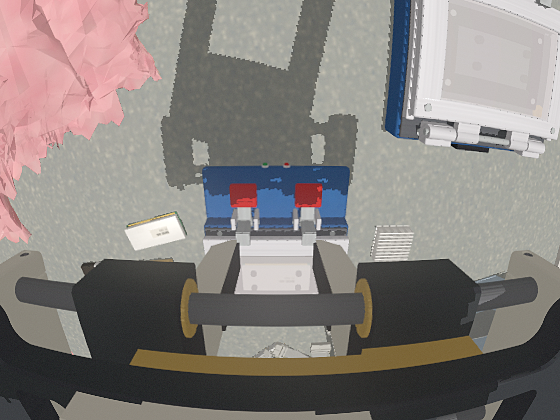

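The wrist view shows both red pads, at (243,195) and (308,195). They work out to a centre of (490,-90.7), 57 mm apart, with the same yaw, which matches the other cameras. I'll press both keys now.

Run:
```python
from h import *
yaw=-0.223; F=frame(yaw); P=np.array([490.3,-91.2,0]); o=ori(yaw,0.2).tolist()
T=lambda x,z:(P+F@[x,0,z]).tolist()
robot.move_linear(T(1,50),o,speed=80)
f0=np.array(robot.current_contact_force())
hit=robot.move_linear(T(1,26),o,speed=18,f_stop=9)
print(hit,np.array(robot.current_tcp_pos()).round(1),(np.array(robot.current_contact_force())-f0).round(2),np.array(robot.current_ft_torque()).round(2))
robot.sleep(1.6)
print(np.array(robot.current_tcp_pos()).round(1),(np.array(robot.current_contact_force())-f0).round(2),robot.current_t())
a=robot.get_image("wrist")["img"]; b=robot.get_image("scene")["img"][150:300,180:420]; t=robot.get_image("top")["img"][120:270,200:350]
b=cv2.resize(b,None,fx=2,fy=2); t=cv2.resize(t,None,fx=2,fy=2)
cv2.imwrite("pics/p2.png",np.hstack([b,t])); cv2.imwrite("pics/w2.png",a)
```

```text
True [490.8 -91.3  30. ] [-2.34  1.6   8.03] [-0.    0.26  0.04]
[490.9 -91.3  30.1] [-1.15  0.65  7.11] 7.4583
```

View pics/w2.png

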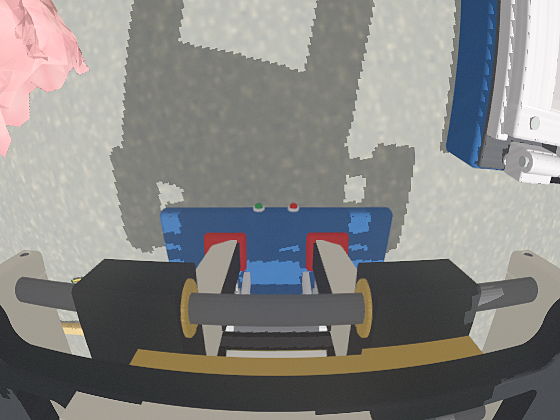

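View pics/p2.png

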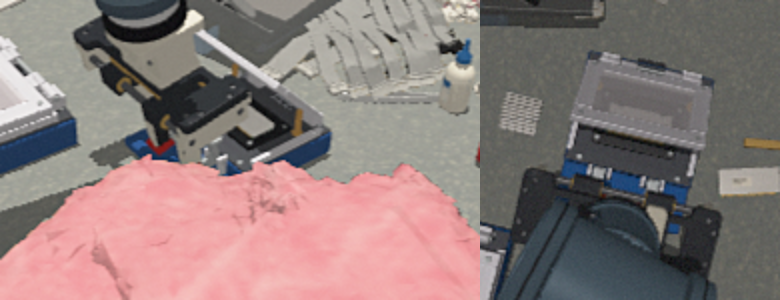

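Hatch has sprung up: the wrist view shows both pads down under the fingertips, and the scene and top views show the hatch standing open at about 45°. Next I locate the hinge, release the keys and push the hatch back.

```bash
cat > push.py <<'E'
from h import *
import pickle
yaw=-0.223; F=frame(yaw); P=np.array([490.3,-91.2,0]); L=0.2; o=ori(yaw,L).tolist()
w=pickle.load(open("w1.pkl","rb")); t=pickle.load(open("top.pkl","rb"))
print("front edge rel pad",(F.T@(onz(w,(277,167),16,True)-P)).round(1))
b=cv2.cvtColor(t["img"],cv2.COLOR_BGR2HSV); m=((abs(b[...,0].astype(int)-110)<14)&(b[...,1]>140)&(b[...,2]>50)).astype(np.uint8)
m[:145]=0;m[245:]=0;m[:,:225]=0;m[:,325:]=0
q=np.array([(F.T@(onz(t,(x,y),16)-P))[:2] for y,x in zip(*np.nonzero(m))])
print("blue in top, rel pad",np.percentile(q,1,axis=0).round(1),np.percentile(q,99,axis=0).round(1))
E
python3 push.py
```

```text
front edge rel pad [-18.6   1.9  16. ]
blue in top, rel pad [-17.2 -67.8] [35.4 67.8]
```

```bash
cat > push2.py <<'E'
from h import *
yaw=-0.223; F=frame(yaw); P=np.array([490.3,-91.2,0]); L=0.2; o=ori(yaw,L).tolist()
T=lambda x,z:(P+F@[x,0,z]).tolist()
def tip(t,s=12):
    H=np.array([144.,47]); u=np.array([-np.cos(t),np.sin(t)]); n=np.array([-np.sin(t),-np.cos(t)])
    c=H+108*u+4*n
    e=c+s*np.array([np.sin(L),-np.cos(L)]) if t<np.pi/2-L else c-s*u
    return e-7.5*np.array([np.cos(L),np.sin(L)])
E
python3 - <<'E'
from push2 import *
robot.sleep(0.3)
robot.move_linear(T(-2,60),speed=60)
a=tip(0.78); robot.move_linear(T(a[0]-45,a[1]),speed=120); robot.move_linear(T(a[0]-14,a[1]),speed=100)
f0=np.array(robot.current_contact_force())
for t in (0.82,.95,1.1,1.25,1.4,1.55,1.68,1.76):
    h=robot.move_linear(T(*tip(t)),speed=50,f_stop=15)
    print(t,h,(F.T@(np.array(robot.current_tcp_pos())-P)).round(1),tip(t).round(1),(F.T@(np.array(robot.current_contact_force())-f0)).round(1))
    if h: break
print(robot.current_t())
a=robot.get_image("wrist")["img"]; b=robot.get_image("scene")["img"][130:280,180:380]
cv2.imwrite("pics/p3.png",cv2.resize(b,None,fx=3,fy=3))
E
```

```text
0.82 False [ 6.26e+01 -1.00e-01  1.10e+02] [ 62.4 110. ] [ 1.8 -0.3 -0.4]
0.95 False [ 7.360e+01 -1.000e-01  1.198e+02] [ 73.  119.3] [ 0.1  0.6 -0.6]
1.1 False [ 87.1  -0.  128.5] [ 86.5 128.2] [ 0.3 -0.3 -0.4]
1.25 False [101.7  -0.  135.1] [101.2 135. ] [1.3 0.1 0.1]
1.4 False [116.9  -0.  139.5] [116.4 139.4] [ 1.8  0.6 -0.2]
1.55 False [131.1  -0.  141.4] [130.7 141.4] [ 2.2  0.3 -1.2]
1.68 False [143.5  -0.  141.3] [143.1 141.4] [ 1.2  0.  -0.3]
1.76 False [151.1  -0.  140.5] [150.8 140.5] [ 1.7  0.9 -1.1]
13.075
```

View pics/p3.png

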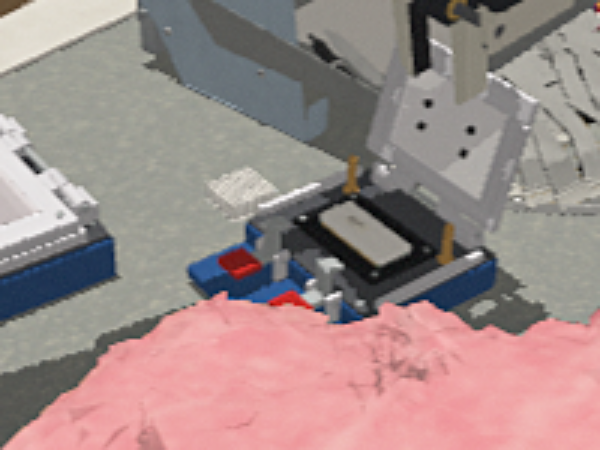

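The hatch stands past upright, the module is in its nest and both keys are back up. I'll ease the hatch onto its stop, then move clear.

Run:
```python
from push2 import *
h=robot.move_linear(T(*tip(1.86)),speed=20,f_stop=6)
print(h,(F.T@(np.array(robot.current_tcp_pos())-P)).round(1),tip(1.85).round(1))
a=tip(1.7); robot.move_linear(T(a[0]-40,a[1]+10),speed=60)
robot.move_linear(T(-40,260),speed=150)
robot.move_ptp([330,180,300],o); robot.sleep(1)
b=robot.get_image("scene")["img"][130:280,180:380]; t=robot.get_image("top")["img"][120:270,200:400]
cv2.imwrite("pics/p4.png",np.vstack([cv2.resize(x,None,fx=2,fy=2) for x in (b,t)]))
print(robot.current_t(),robot.current_contact_force())
```

```text
True [158.3   0.  138.4] [159.3 138.9]
18.275 [0.41680209 0.90786472 0.12447952]
```

View pics/p4.png

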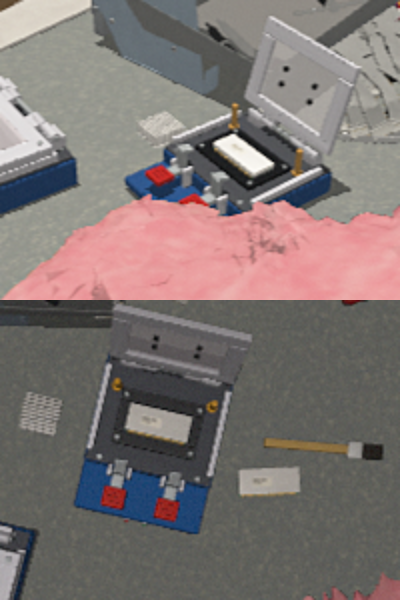

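The hatch rests leaning back on its stop, the module is in its nest, and the sink, brush and spare module look unmoved. The arm is clear.

```bash
python3 -c "
from bench import robot
robot.hand_in()"
```

```text
the job is handed in; nothing more can be done
```

The fixture is open and the job is handed in, at about 18 s of the 56 s allowed.

- **Fixture choice:** I picked the smaller of the two fixtures. Its keys measured 57 mm apart against the stated 58 mm, while the other's were about 75 mm apart.
- **Keys:** I pressed both keys together, one fingertip on each, at about 7–8 N in total. I held them down until the hatch had sprung up.
- **Hatch:** I pushed it back along its arc with the fingertips, without gripping. The force stayed around 2 N until it met its stop at about 1.85 rad, where the 6 N limit ended the push.
- **Last pictures:** The hatch leans back behind its hinge, the module lies in its nest and both keys are back up. The spare module, heat sink and brush look undisturbed by eye; I did not re-measure their positions. The arm is clear.

No check failed or disagreed beyond 1–3 mm.

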